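# Wind the router up to its stop with the loose crank

## Task

Fit the loose crank fully onto the square drive shaft recessed in the router table's top and wind it clockwise until you feel the router come up against its stop; stop there, do not strain it. Then lift the crank off, because boards must slide over the table, and stand it gently back upright on the bench to the right of the router table; leave the other things where they are.

Things in the scene. Friction and masses are not known exactly. Their poses are not given: they have to be found in the camera images.
- crank: Loose balanced steel crank, 0.36 kg, 170 mm long; stands upright on its hub by itself. Origin: centre of the hub's underside; z up along the hub, x from the hub toward the red grip 80 mm away; a 37 mm ball at x = -56 mm balances it. In the underside is a square socket 15.6 mm wide, sides along x and y, 31 mm deep.
- hub (a point): On the axis of the crank's hub, 54 mm above its underside. The hub is a square block 26 x 26 mm, 64 mm tall, faces square to the crank's x and y. The arms (15 mm wide, 44 to 56 mm above the underside) leave its two x faces; the two y faces are free for a grasp over their full height.
- grip (a point): Middle of the crank's red upright grip, a 25 mm thick round handle that revolves freely on its pin, 80 mm from the hub's axis; it reaches from 60 to 112 mm above the hub's underside, this point is at 85.5 mm.
- router_table: Bench router table, fixed: 260 mm deep (x), 300 mm wide (y), top 200 mm above the bench, grey with a dark metal plate. Origin: on the bench under its centre; x away from the robot, y to the left, z up. A fence, 50 mm above the top, stands from x = +72 mm to the rear edge. The router hangs below; its cutter comes up through a hole at x = 45, y = 30 mm.
- drive (a point): On the axis of the upright 14 mm square steel drive shaft, at table top level. The shaft stands in a round recess 50 mm wide, 32 mm deep, in the plate; its top is 1.5 mm below the table top, the last 4 mm taper to 9 mm. It starts at any angle about its axis; this entry's orientation is the table's, not the shaft's. A crank fully on rests its hub on the recess floor.
- bit_tip (a point): Top of the router's 17 mm cutter; it starts below the table top and ends about 10 mm above it. Turning the drive shaft clockwise seen from above raises it, 16 mm a turn, against 0.15 N m of friction, until a firm stop is felt, 0.7 to 1.3 turns on (there the torque rises about 6 N m per rad). The lift stays where it is left.
- drv_red: Screwdriver with red handle, 218 mm long, lying at the front; bystander. Origin under its middle.
- box_screws: Green carton of screws, 60 x 85 x 51 mm, behind the crank; bystander. Origin under its middle.
- tape_measure: Yellow tape measure, 35 x 90 x 66 mm, standing behind the crank; bystander. Origin under its middle.

How it is judged:
By the outcome, as a careful person would: the job done as asked, in the order asked, and still so for the second after the job is handed in, with the robot touching nothing.
It also fails if it takes over 72 s, if anything falls off the work surface, if the arm or the gripper's body presses on something with over 40 N, if the wrist force passes 120 N, or if a joint passes its speed limit or range.

## Robot

A 7-joint arm with a two-finger parallel gripper is mounted at the origin on a cart in front of the work surface, level with it; the furniture and walls round the work are solid. World frame = base frame: x ahead of the robot, y to its left, z up, the work surface at z = 0. Lengths are in m, angles in rad, forces in N, time in s.
With the tool pointing down it reaches from about 0.425 to 0.825 m from the base axis. Payload 3.6 kg.
Tool frame: the origin (TCP) lies between the finger pads; the fingertips stand 11 mm ahead of it and the grasp point (between the pads) lies 8 mm behind it; z points along the fingers, y is the line along which they close (so a half turn about z gives the same grasp; the last joint's range is limited). The gripper opens to 93 mm and grips with 3 to 60 N. Pads are 15 mm wide; open, the fingers measure 128 mm over their backs; the gripper's body (75 mm by 188 mm) begins 65 mm behind the grasp point.
Start: joints at [1.206, 0.615, -0.013, 1.423, 0.008, 1.103, -0.04], TCP at [0.215, -0.613, 0.2] pointing down, gripper open.
Joint ranges: [-3.12, 3.12], [-0.3, 2.06], [-1.34, 1.32], [0.26, 2.42], [-1.36, 4.5], [0.01, 1.98], [-2.84, 2.84]. Speed limits (rad/s): [2.79, 2.79, 3.14, 3.14, 3.14, 3.14, 3.14].

## Interface

Orientations are given as [roll, pitch, yaw] about the fixed x, y, z axes, in that order (R = Rz(yaw) Ry(pitch) Rx(roll)).
In Python, from plant import env, imaging gives the robot as it stands.
- The arm moves only by the tool servo_tool, never from a script. Its argument "steps" is a list of rows, each a list of 3 entries, a list of its own where there are three numbers: the opening, from 0 (shut) to 1 (fully open), then the shift along the tool's x, y, z in m, then the turn, a rotation vector about the tool's x, y, z in rad. In form: [[claw, [tx, ty, tz], [rx, ry, rz]], ...]. A call has 1 to 8 rows; each row is the pose to reach, as a shift and turn from the pose commanded when the call began, along the tool's axes at that moment; what a row does not reach only later rows make up. A row lasts 1/12 s, in which the tool goes at most 41.7 mm and 7.16 degrees, less where a joint would pass 70% of its speed; a pose out of reach is approached as far as the arm can. A call with a gripper value outside its range is refused whole. The fingers move at their own pace and stop on an object; the grip force is fixed at half the most. Time passes only in rows, so rows that repeat a pose let the fingers close. It gives the time, the measured TCP pose, the force, the opening and the grip force at its end, in the units of the state.
- env.observe(): the state, without advancing time (a new reading comes with each control period).
- imaging.grab_frame(name): name is "scene" or "top" or "wrist"; returns a dict with "img" (420x560x3 uint8, blue, green, red), "mtx" (3x3 intrinsics, pixels), "extrinsics" (4x4, takes a point from camera to world coordinates). Camera axes: x right, y up, looking along -z (the intrinsics and any distortion apply to the point x, -y, -z); pixel columns grow to the right and rows downward; lengths in m; the calibration is good to about 2 mm. A picture is of the moment at which its call begins. There is no depth.
- env.hand_in(): hands the job in; it is judged then, once.
The state is a dict: "time_s": time; "joints": joint angles; "joint_vel": joint speeds; "joint_efforts": joint torques, N m; "tcp_pos": TCP position; "ee_rot": TCP orientation; "contact_force": force on the tool from outside, world axes, zero at the start; "wrist_torque": the same for the moment, N m; "finger_gap": opening from 0.0 (shut) to 1.0 (fully open); "gripper_force": force on a finger pad.
Only numpy, scipy, OpenCV 4.12 (cv2) and the standard library are available. Lean on these libraries where they do the work, as an engineer would, in place of code of your own. Each camera call takes 0.05 s, during which the arm holds its last target. There are 200 camera calls.

## Working session

There is one attempt and no reset: what is moved stays moved. The work goes in short steps, Python scripts to look and compute and a tool call to move; the robot and the scene stay as the last step left them, time stands still between calls to the robot, and variables do not carry over. Pictures are saved under pics/ and viewed, at most 10 in all, crops included, and the job is handed in when it is done.

Besides the shell and the picture viewer there is one more tool, called as name([rows], argument=value, ...), one row to a line, values as JSON. servo_tool: Moves the arm, as the interface text tells. Its arguments: {"type":"object","properties":{"steps":{"type":"array","items":{"type":"array"}}},"required":["steps"]}

```bash
mkdir -p pics; ls; cat > h.py <<'E'
import sys; sys.path.insert(0,'.')
import numpy as np, cv2
from plant import env, imaging
def ray(f,u,v):
    K,E=f["mtx"],f["extrinsics"]; d=np.linalg.inv(K)@[u,v,1]; d=np.array([d[0],-d[1],-d[2]])
    return E[:3,3],E[:3,:3]@d
def atz(f,u,v,z):
    o,d=ray(f,u,v); return o+d*(z-o[2])/d[2]
def proj(f,p):
    E=f["extrinsics"]; c=E[:3,:3].T@(np.array(p)-E[:3,3]); q=f["mtx"]@[c[0],-c[1],-c[2]]; return q[:2]/q[2]
E
python3 - <<'E'
from h import *
import pickle
for n in("scene","top"):
    f=imaging.grab_frame(n); cv2.imwrite(f"pics/{n}0.png",f["img"]); pickle.dump(f,open(n+"0.pkl","wb")); print(n,f.keys(),f["mtx"].round(1).tolist(),f["extrinsics"].round(3).tolist())
print(env.observe())
E
```

```text
pics
scene dict_keys(['img', 'mtx', 'extrinsics']) [[519.0, 0.0, 277.3], [0.0, 519.0, 216.5], [0.0, 0.0, 1.0]] [[-0.886, 0.33, -0.326, 0.063], [-0.463, -0.614, 0.64, 0.802], [0.011, 0.718, 0.696, 1.138], [0.0, 0.0, 0.0, 1.0]]
top dict_keys(['img', 'mtx', 'extrinsics']) [[493.7, 0.0, 273.2], [0.0, 493.7, 210.7], [0.0, 0.0, 1.0]] [[-0.415, 0.796, -0.442, -0.08], [-0.91, -0.36, 0.207, 0.154], [0.006, 0.488, 0.873, 1.296], [0.0, 0.0, 0.0, 1.0]]
{'time_s': 0.1, 'joints': array([ 1.20647484,  0.61584399, -0.01259352,  1.42469808,  0.00809639,
        1.10338434, -0.04043544]), 'joint_vel': array([-0.00014319, -0.00180754,  0.00035529, -0.00383338,  0.00029237,
       -0.00080931, -0.00045129]), 'joint_efforts': array([ 1.41761404e-03, -4.60042691e+01,  2.09841058e-01, -1.66246837e+01,
       -6.12380030e-02,  1.69053156e-02,  7.72804106e-05]), 'tcp_pos': array([ 0.21518814, -0.61257005,  0.19939661]), 'ee_rot': array([-3.13930936e+00,  3.74250245e-05,  3.37830861e-01]), 'contact_force': array([ 0.86402393, -0.19273772, -0.11126672]), 'wrist_torque': array([-0.00065649, -0.01755141, -0.00381243]), 'gripper_force': 0.0, 'finger_gap': 0.9962805374917882}
```

View pics/top0.png

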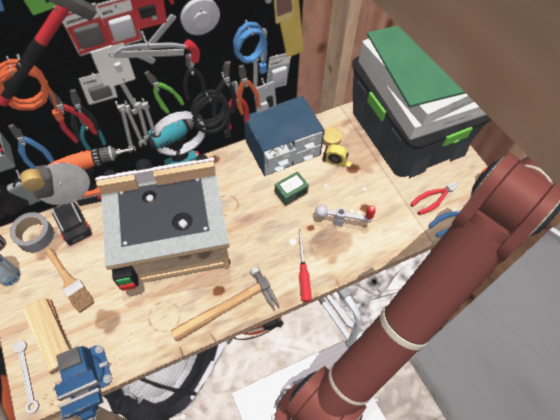

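View pics/scene0.png

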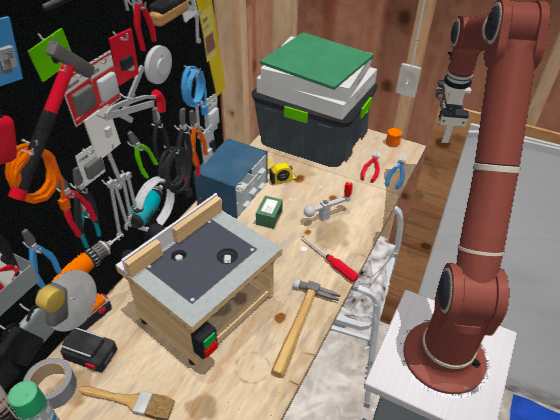

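The top view shows the crank hub at about (343,215) with the ball at (320,212) and the grip at (370,211); the drive recess is at (182,222). In the scene view the drive is at (227,257) and the crank at (328,205). I'll enlarge these areas.

```bash
python3 - <<'E'
from h import *
import pickle
R=[]
for n,cs in(("top",[(345,215),(182,222)]),("scene",[(328,205),(227,257)])):
    im=pickle.load(open(n+"0.pkl","rb"))["img"]; row=[]
    for u,v in cs:
        c=im[v-30:v+30,u-40:u+40]; c=cv2.resize(c,None,fx=5,fy=5,interpolation=cv2.INTER_CUBIC)
        for k in range(0,80,10): cv2.putText(c,str(u-40+k),(k*5,8),0,.3,(0,255,255)); cv2.line(c,(k*5,10),(k*5,14),(0,255,255))
        for k in range(0,60,10): cv2.putText(c,str(v-30+k),(0,k*5+4),0,.3,(0,255,0))
        row.append(c)
    R.append(np.hstack(row))
cv2.imwrite("pics/crops.png",np.vstack(R))
E
```

```text
(no output)
```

View pics/crops.png

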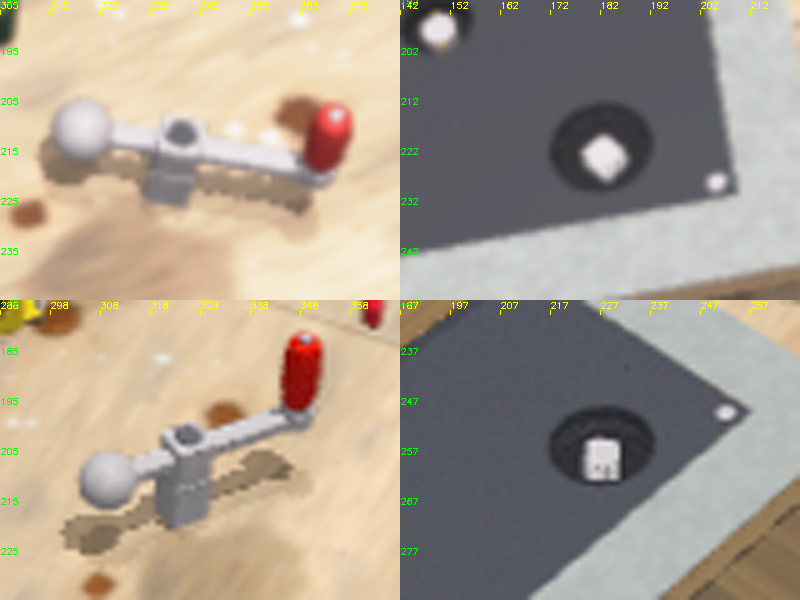

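The crops show: hub top at top (341.2,211.8) / scene (325.4,202.0), ball at (321.6,210.8) / (309.6,211), grip top at (372.2,207.4) / (349,182.6), recess centre at (182.4,221.4) / (227.4,256.2). The shaft looks rotated about 30-45° in the top view.

```bash
python3 - <<'E'
from h import *
import pickle
T,S=[pickle.load(open(n+"0.pkl","rb")) for n in("top","scene")]
def tri(a,b):
    o1,d1=ray(T,*a);o2,d2=ray(S,*b); s=np.linalg.lstsq(np.c_[d1,-d2],o2-o1,rcond=None)[0]
    p,q=o1+s[0]*d1,o2+s[1]*d2; return (p+q)/2,np.linalg.norm(p-q)
for n,a,b,z in(("hubtop",(341.2,211.8),(325.4,202),.064),("ball",(321.6,210.8),(309.6,211),.05),("griptop",(372.2,207.4),(349,182.6),.112),("recess",(182.4,221.4),(227.4,256.2),.2)):
    p,e=tri(a,b); print(n,p.round(4),round(e,4),atz(T,*a,z).round(4),atz(S,*b,z).round(4))
W=imaging.grab_frame("wrist");print(W["mtx"].round(1).tolist(),W["extrinsics"].round(3).tolist())
E
```

```text
hubtop [ 0.4657 -0.3164  0.0566] 0.0036 [ 0.4605 -0.3131  0.064 ] [ 0.4648 -0.3097  0.064 ]
ball [ 0.4979 -0.2713  0.0421] 0.0025 [ 0.4929 -0.2683  0.05  ] [ 0.4961 -0.2642  0.05  ]
griptop [ 0.4208 -0.3837  0.1035] 0.0016 [ 0.4164 -0.3796  0.112 ] [ 0.4188 -0.3744  0.112 ]
recess [0.5461 0.1147 0.1928] 0.0022 [0.5408 0.115  0.2   ] [0.5437 0.1195 0.2   ]
[[301.3, 0.0, 280.4], [0.0, 301.3, 206.0], [0.0, 0.0, 1.0]] [[0.331, 0.91, 0.249, 0.285], [-0.944, 0.32, 0.085, -0.588], [-0.002, -0.263, 0.965, 0.382], [0.0, 0.0, 0.0, 1.0]]
```

servo_tool([
  [1,[0.333,-0.202,0],[0,0,-0.627]],
  [1,[0.333,-0.202,0],[0,0,-0.627]],
  [1,[0.333,-0.202,0],[0,0,-0.627]],
  [1,[0.333,-0.202,0],[0,0,-0.627]],
  [1,[0.333,-0.202,0],[0,0,-0.627]],
  [1,[0.333,-0.202,0],[0,0,-0.627]],
  [1,[0.333,-0.202,0],[0,0,-0.627]],
  [1,[0.333,-0.202,0],[0,0,-0.627]],
])

```text
time_s: 0.82
tcp_pos: [0.4277, -0.354, 0.2004]
ee_rot: [-3.141, -0.0, 0.964]
contact_force: [0.5, -0.6, -0.3]
finger_gap: 1.0
gripper_force: 0.0
```

servo_tool([
  [1,[0.04,0.003,0],[0,0,0]],
  [1,[0.04,0.003,0],[0,0,0]],
  [1,[0.04,0.003,0],[0,0,0]],
  [1,[0.04,0.003,0],[0,0,0]],
])

```text
time_s: 1.15
tcp_pos: [0.4516, -0.3251, 0.2002]
ee_rot: [-3.141, 0.001, 0.965]
contact_force: [-0.8, -0.7, 0.4]
finger_gap: 0.997
gripper_force: 0.0
```

```bash
cat >> h.py <<'E'
from scipy.spatial.transform import Rotation as Ro
def st():
    s=env.observe(); print('t',round(s['time_s'],2),'tcp',s['tcp_pos'].round(4),'rpy',s['ee_rot'].round(4),'j7',s['joints'][6].round(3),'F',s['contact_force'].round(1),'T',s['wrist_torque'].round(3),'gap',round(s['finger_gap'],3),'gf',round(s['gripper_force'],1)); return s
def delta(p,yaw):
    "shift and turn, tool axes, to reach world TCP p, pointing down at yaw"
    s=st(); R=Ro.from_euler('xyz',s['ee_rot']); G=Ro.from_euler('xyz',[np.pi,0,yaw])
    print('shift',R.inv().apply(np.array(p)-s['tcp_pos']).round(4),'turn',(R.inv()*G).as_rotvec().round(4))
def show(n,name,c=None,k=1):
    f=imaging.grab_frame(n); im=f["img"]
    if c: im=im[c[1]:c[3],c[0]:c[2]]
    cv2.imwrite(f"pics/{name}.png",cv2.resize(im,None,fx=k,fy=k,interpolation=cv2.INTER_CUBIC)); return f
E
python3 - <<'E'
from h import *
import pickle
s=st(); f=show("wrist","w1"); pickle.dump(f,open("w1.pkl","wb"))
for p in([.4625,-.3115,.064],[.4945,-.266,.05],[.4176,-.377,.112]): print(proj(f,p))
E
```

```text
t 1.15 tcp [ 0.4516 -0.3251  0.2002] rpy [-3.1408e+00  1.2000e-03  9.6470e-01] j7 -0.137 F [-0.8 -0.7  0.4] T [-0.076 -0.004  0.012] gap 0.997 gf 0.0
[281.57636925 178.91227364]
[281.90385938 125.02536938]
[282.14891741 267.11730986]
```

View pics/w1.png

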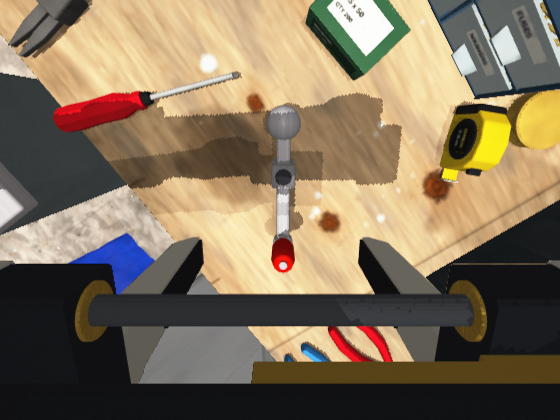

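The wrist view has the hub hole at (283.5,178), the ball at (284,122) and the grip at (283,267), which agrees with my estimate to about 1.5 mm.

```bash
python3 - <<'E'
from h import *
import pickle
f=pickle.load(open("w1.pkl","rb"))
h=atz(f,283.5,178,.064);b=atz(f,284,122,.05);g=atz(f,283,267,.112);print(h,b,g)
yaw=np.arctan2(*(b-g)[1::-1]);print(yaw)
delta([h[0],h[1],.047],yaw)
E
```

```text
[ 0.46475227 -0.31186125  0.064     ] [ 0.4980998  -0.26471591  0.05      ] [ 0.41836196 -0.37737423  0.112     ]
0.954864774688923
t 1.2 tcp [ 0.4509 -0.326   0.2002] rpy [-3.1409e+00  1.5000e-03  9.6240e-01] j7 -0.137 F [ 0.   0.3 -0.4] T [-0.064 -0.013 -0.03 ] gap 1.002 gf 0.0
shift [0.0197 0.0033 0.1531] turn [-0.0007  0.0015  0.0075]
```

servo_tool([
  [1,[0.0195,0.003,0.04],[0,0,0.007]],
  [1,[0.0195,0.003,0.08],[0,0,0.007]],
  [1,[0.0195,0.003,0.115],[0,0,0.007]],
  [1,[0.0195,0.003,0.14],[0,0,0.007]],
  [1,[0.0195,0.003,0.153],[0,0,0.007]],
  [1,[0.0195,0.003,0.153],[0,0,0.007]],
  [1,[0.0195,0.003,0.153],[0,0,0.007]],
  [0.5,[0.0195,0.003,0.153],[0,0,0.007]],
])

```text
time_s: 1.87
tcp_pos: [0.466, -0.3119, 0.0485]
ee_rot: [3.139, 0.0, 0.956]
contact_force: [0.7, 0.5, 1.6]
finger_gap: 0.964
gripper_force: 0.0
```

servo_tool([
  [0,[0,0,0],[0,0,0]],
  [0,[0,0,0],[0,0,0]],
  [0,[0,0,0],[0,0,0]],
  [0,[0,0,0],[0,0,0]],
  [0,[0,0,0],[0,0,0]],
  [0,[0,0,0],[0,0,0]],
  [0,[0,0,0],[0,0,0]],
  [0,[0,0,0],[0,0,0]],
])

```text
time_s: 2.53
tcp_pos: [0.4659, -0.3101, 0.0475]
ee_rot: [-3.142, -0.0, 0.958]
contact_force: [-0.9, 0.1, 0.7]
finger_gap: 0.409
gripper_force: 0.0
```

```bash
python3 - <<'E'
from h import *
st()
E
```

```text
t 2.53 tcp [ 0.4659 -0.3101  0.0475] rpy [-3.1416e+00 -1.0000e-04  9.5790e-01] j7 -0.235 F [-0.9  0.1  0.7] T [0.005 0.028 0.019] gap 0.409 gf 0.0
```

servo_tool([
  [0,[0,0,0],[0,0,0]],
  [0,[0,0,0],[0,0,0]],
  [0,[0,0,0],[0,0,0]],
  [0,[0,0,0],[0,0,0]],
  [0,[0,0,0],[0,0,0]],
  [0,[0,0,0],[0,0,0]],
])

```text
time_s: 3.03
tcp_pos: [0.4658, -0.3102, 0.0474]
ee_rot: [-3.142, -0.0, 0.958]
contact_force: [0.1, -0.7, 0.4]
finger_gap: 0.009
gripper_force: 0.0
```

servo_tool([
  [0,[0,0,-0.02],[0,0,0]],
  [0,[0,0,-0.06],[0,0,0]],
  [0,[0,0,-0.1],[0,0,0]],
  [0,[0,0,-0.14],[0,0,0]],
  [0,[0,0,-0.18],[0,0,0]],
  [0,[0,0,-0.22],[0,0,0]],
  [0,[0,0,-0.25],[0,0,0]],
  [0,[0,0,-0.25],[0,0,0]],
])

```text
time_s: 3.7
tcp_pos: [0.4692, -0.3118, 0.305]
ee_rot: [3.127, -0.001, 0.958]
contact_force: [0.7, 0.6, 1.0]
finger_gap: 0.007
gripper_force: 0.0
```

```bash
python3 - <<'E'
from h import *
st()
E
```

```text
t 3.7 tcp [ 0.4692 -0.3118  0.305 ] rpy [ 3.1267e+00 -1.1000e-03  9.5770e-01] j7 -0.156 F [0.7 0.6 1. ] T [-0.082 -0.133 -0.022] gap 0.007 gf 0.0
```

```bash
python3 - <<'E'
from h import *
import pickle
f=imaging.grab_frame("wrist"); g=imaging.grab_frame("top")
pickle.dump(f,open("w2.pkl","wb")); pickle.dump(g,open("t2.pkl","wb"))
a=cv2.resize(g["img"][170:270,290:410],(504,420),interpolation=cv2.INTER_CUBIC)
m=np.hstack([f["img"],a]); cv2.imwrite("pics/m2.png",cv2.resize(m,None,fx=.75,fy=.75))
print(proj(f,[.4648,-.3119,.064]))
E
```

```text
[275.30360204 180.0655776 ]
```

View pics/m2.png

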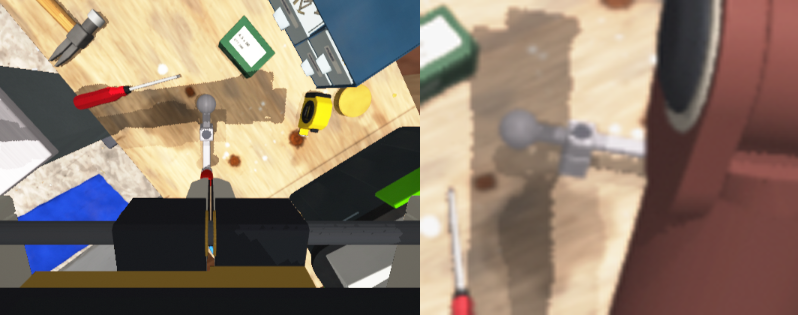

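```bash
python3 - <<'E'
from h import *
import pickle
for n,p,e in(("w1",[.4509,-.326,.2002],[-3.1409,.0015,.9624]),("w2",[.4692,-.3118,.305],[3.1267,-.0011,.9577])):
    f=pickle.load(open(n+".pkl","rb")); R=Ro.from_euler('xyz',e)
    for y in(-.0465,0,.0465):
        print(n,[proj(f,np.array(p)+R.apply([0,y,z])).round(0).tolist() for z in(.011,0,-.008)])
    E=f["extrinsics"]; print("cam in tool",R.inv().apply(E[:3,3]-p).round(4),(R.inv()*Ro.from_matrix(E[:3,:3])).as_euler('xyz',degrees=True).round(1))
f=pickle.load(open("w2.pkl","rb")); cv2.imwrite("pics/c2.png",cv2.resize(f["img"][120:380,180:380],None,fx=2.3,fy=2.3,interpolation=cv2.INTER_CUBIC))
st()
E
```

```text
w1 [[213.0, 238.0], [209.0, 244.0], [206.0, 249.0]]
w1 [[280.0, 238.0], [280.0, 244.0], [280.0, 249.0]]
w1 [[348.0, 238.0], [352.0, 244.0], [355.0, 249.0]]
cam in tool [ 0.0757 -0.0003 -0.1826] [1.647e+02 1.000e-01 8.990e+01]
w2 [[213.0, 237.0], [209.0, 243.0], [206.0, 248.0]]
w2 [[281.0, 237.0], [281.0, 243.0], [281.0, 248.0]]
w2 [[348.0, 237.0], [352.0, 243.0], [355.0, 248.0]]
cam in tool [ 0.0746 -0.0002 -0.1825] [1.647e+02 1.000e-01 9.000e+01]
t 3.8 tcp [ 0.4662 -0.3103  0.2986] rpy [ 3.1388 -0.      0.9579] j7 -0.156 F [-0.8  1.5 -0.6] T [-0.06  -0.06   0.009] gap 0.005 gf 0.0
```

View pics/c2.png

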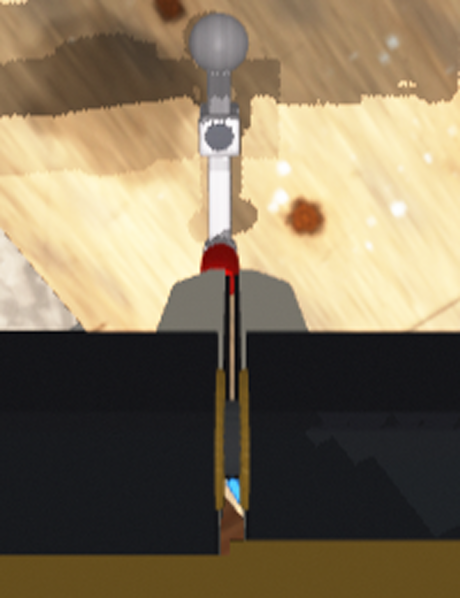

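```bash
python3 - <<'E'
from h import *
import pickle
L=lambda n:pickle.load(open(n+".pkl","rb"))
def tri(obs):
    A=np.zeros((3,3));b=np.zeros(3)
    for n,u,v in obs:
        o,d=ray(L(n),u,v); d=d/np.linalg.norm(d); P=np.eye(3)-np.outer(d,d); A+=P;b+=P@o
    p=np.linalg.solve(A,b); return p.round(4),[(proj(L(n),p)-[u,v]).round(1).tolist() for n,u,v in obs]
print(tri([("top0",341.2,211.8),("scene0",325.4,202),("w1",283.5,178),("w2",275.2,179.6)]))
print(tri([("top0",341.2,211.8),("w1",283.5,178)]),tri([("scene0",325.4,202),("w1",283.5,178)]))
print(tri([("top0",321.6,210.8),("scene0",309.6,211),("w1",284,122)]))
print(tri([("top0",372.2,207.4),("scene0",349,182.6),("w1",283,267)]))
E
```

```text
(array([ 0.4643, -0.313 ,  0.0603]), [[-0.9, -0.4], [0.5, 0.3], [0.2, 0.5], [0.3, 0.8]])
(array([ 0.4636, -0.3141,  0.0578]), [[-0.5, 0.0], [0.3, 1.3]]) (array([ 0.4651, -0.3119,  0.0622]), [[0.2, -0.0], [0.2, -0.4]])
(array([ 0.4966, -0.267 ,  0.0469]), [[-1.1, -0.3], [0.2, 0.1], [0.0, 2.7]])
(array([ 0.4184, -0.3795,  0.1087]), [[-0.6, 0.1], [0.6, -0.1], [1.2, 0.0]])
```

servo_tool([
  [1,[0,0,0],[0,0,0]],
  [1,[0,0,0],[0,0,0]],
  [1,[0,0,0],[0,0,0]],
  [1,[0,0,0],[0,0,0]],
  [1,[0,0,0.02],[0,0,0]],
  [1,[0,0,0.06],[0,0,0]],
  [1,[0,0,0.1],[0,0,0]],
  [1,[0,0,0.12],[0,0,0]],
])

```text
time_s: 4.47
tcp_pos: [0.463, -0.3088, 0.1727]
ee_rot: [-3.134, 0.001, 0.958]
contact_force: [-0.1, 0.0, -1.0]
finger_gap: 0.529
gripper_force: 0.0
```

servo_tool([
  [1,[0,0,0],[0,0,0]],
  [1,[0,0,0],[0,0,0]],
  [0.85,[-0.002,0,0.03],[0,0,0]],
  [0.7,[-0.002,0,0.06],[0,0,0]],
  [0.6,[-0.002,0,0.09],[0,0,0]],
  [0.5,[-0.002,0,0.115],[0,0,0]],
  [0.45,[-0.002,0,0.129],[0,0,0]],
  [0.45,[-0.002,0,0.129],[0,0,0]],
])

```text
time_s: 5.13
tcp_pos: [0.4645, -0.3117, 0.0474]
ee_rot: [-3.14, 0.0, 0.958]
contact_force: [0.4, -0.2, 0.5]
finger_gap: 0.488
gripper_force: 0.0
```

```bash
python3 - <<'E'
from h import *
delta([.4646,-.3125,.047],.955); show("wrist","w3")
E
```

```text
t 5.13 tcp [ 0.4645 -0.3117  0.0474] rpy [-3.1395e+00  1.0000e-04  9.5780e-01] j7 -0.234 F [ 0.4 -0.2  0.5] T [-0.003 -0.033 -0.007] gap 0.488 gf 0.0
shift [-0.0006  0.0005  0.0004] turn [-0.0021  0.0001  0.0028]
```

View pics/w3.png

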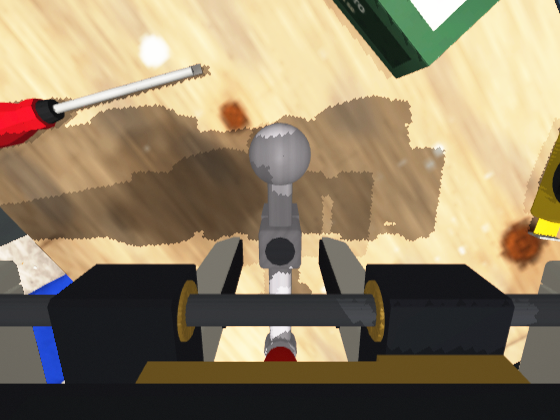

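The hub is at (280,250), midway between the fingertips at (240,240) and (322,240), so it is placed right. Now I'll close.

servo_tool([
  [0,[-0.0005,0.0005,0],[0,0,0]],
  [0,[-0.0005,0.0005,0],[0,0,0]],
  [0,[-0.0005,0.0005,0],[0,0,0]],
  [0,[-0.0005,0.0005,0],[0,0,0]],
  [0,[-0.0005,0.0005,0],[0,0,0]],
])

```text
time_s: 5.6
tcp_pos: [0.4652, -0.3128, 0.0493]
ee_rot: [3.14, -0.0, 0.958]
contact_force: [-1.1, -0.5, -1.1]
finger_gap: 0.14
gripper_force: 0.0
```

```bash
python3 - <<'E'
from h import *
st(); w=imaging.grab_frame("wrist")["img"]; t=imaging.grab_frame("top")["img"][170:270,270:370]; s=imaging.grab_frame("scene")["img"][150:250,270:370]
a=np.hstack([w[100:400,130:430],cv2.resize(s,(400,400),interpolation=2)[:300]]);cv2.imwrite("pics/w4.png",a); st()
E
```

```text
t 5.6 tcp [ 0.4652 -0.3128  0.0493] rpy [ 3.140e+00 -1.000e-04  9.577e-01] j7 -0.233 F [-1.1 -0.5 -1.1] T [-0.049 -0.045  0.004] gap 0.14 gf 0.0
t 5.75 tcp [ 0.4649 -0.3126  0.0487] rpy [ 3.1413 -0.      0.9578] j7 -0.233 F [-0.4 -0.4 -0.9] T [-0.048 -0.03   0.066] gap 0.026 gf 0.0
```

View pics/w4.png

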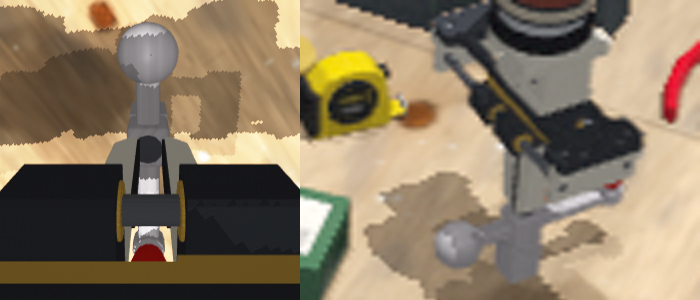

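```bash
python3 - <<'E'
from h import *
s=st(); f=imaging.grab_frame("scene"); c=np.array([.4648,-.3126])
for z in(0,.0377,.064,.09,.12): u,v=proj(f,[*c,z]); print(z,u.round(1),v.round(1),"crop",((u-270)*4+300).round(),((v-150)*4).round())
cr=cv2.resize(f["img"][170:230,290:370],None,fx=10,fy=10,interpolation=cv2.INTER_CUBIC)
for z,col in((0,(0,0,255)),(.0377,(0,255,0)),(.064,(255,0,0))):
    u,v=proj(f,[*c,z]); cv2.circle(cr,(int((u-290+.5)*10),int((v-170+.5)*10)),5,col,2)
cv2.imwrite("pics/s5.png",cr)
E
```

```text
t 5.75 tcp [ 0.4649 -0.3126  0.0487] rpy [ 3.1413 -0.      0.9578] j7 -0.233 F [-0.4 -0.4 -0.9] T [-0.048 -0.03   0.066] gap 0.026 gf 0.0
0 324.2 216.4 crop 517.0 266.0
0.0377 325.1 207.7 crop 521.0 231.0
0.064 325.8 201.4 crop 523.0 206.0
0.09 326.4 195.1 crop 526.0 180.0
0.12 327.2 187.6 crop 529.0 151.0
```

View pics/s5.png

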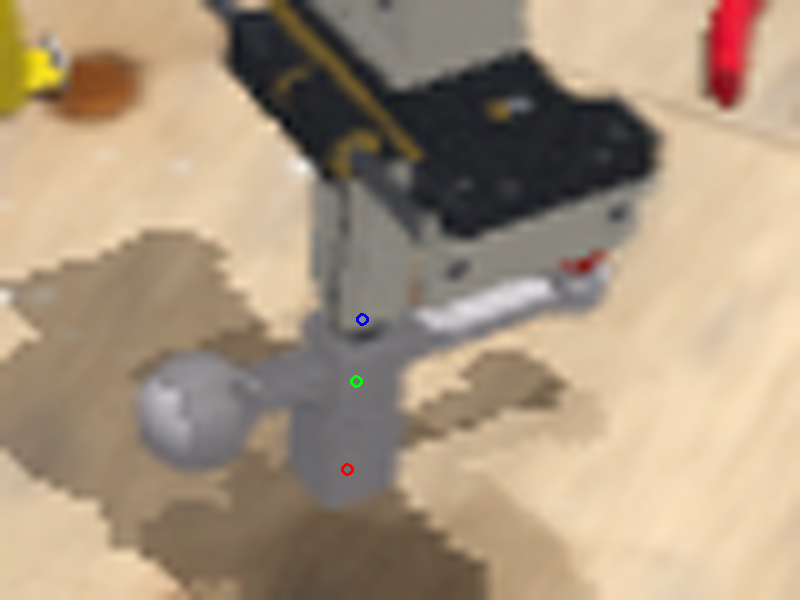

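The scene crop shows the closed fingertips sitting on top of the hub, near (357,330), not beside it. The fingers are really about 20–25 mm higher than the reported TCP suggests. I'll open, go down carefully and watch the force.

servo_tool([
  [0.6,[0,0,-0.004],[0,0,0]],
  [0.6,[0,0,-0.004],[0,0,0]],
  [0.6,[0,0,-0.004],[0,0,0]],
  [0.6,[0,0,-0.004],[0,0,0]],
  [0.6,[0,0,-0.004],[0,0,0]],
  [0.6,[0,0,-0.004],[0,0,0]],
  [0.6,[0,0,0],[0,0,0]],
  [0.6,[0,0,0.003],[0,0,0]],
])

```text
time_s: 6.47
tcp_pos: [0.4648, -0.3125, 0.0452]
ee_rot: [-3.142, -0.0, 0.958]
contact_force: [0.1, -0.9, 0.1]
finger_gap: 0.533
gripper_force: 0.0
```

servo_tool([
  [0.6,[0,0,0.004],[0,0,0]],
  [0.6,[0,0,0.008],[0,0,0]],
  [0.6,[0,0,0.011],[0,0,0]],
  [0.6,[0,0,0.011],[0,0,0]],
])

```text
time_s: 6.8
tcp_pos: [0.4642, -0.3122, 0.0335]
ee_rot: [-3.14, 0.0, 0.958]
contact_force: [0.3, 0.6, -0.7]
finger_gap: 0.598
gripper_force: 0.0
```

```bash
python3 - <<'E'
from h import *
st()
import pickle
g=imaging.grab_frame("scene");pickle.dump(g,open("s6.pkl","wb"));w=imaging.grab_frame("wrist");pickle.dump(w,open("w6.pkl","wb"))
a=cv2.resize(g["img"][170:230,290:370],(400,300),interpolation=2); b=cv2.resize(w["img"],(400,300))
cv2.imwrite("pics/m6.png",np.hstack([b,a]))
E
```

```text
t 6.8 tcp [ 0.4642 -0.3122  0.0335] rpy [-3.1398  0.      0.9579] j7 -0.239 F [ 0.3  0.6 -0.7] T [-0.01  -0.053 -0.001] gap 0.598 gf 0.0
```

servo_tool([
  [0.6,[0,0,0.004],[0,0,0]],
  [0.6,[0,0,0.008],[0,0,0]],
  [0.5,[0,0,0.011],[0,0,0]],
  [0.3,[0,0,0.011],[0,0,0]],
  [0,[0,0,0.011],[0,0,0]],
  [0,[0,0,0.011],[0,0,0]],
  [0,[0,0,0.011],[0,0,0]],
  [0,[0,0,0.011],[0,0,0]],
])

```text
time_s: 7.57
tcp_pos: [0.4646, -0.3124, 0.0235]
ee_rot: [-3.141, -0.0, 0.958]
contact_force: [0.2, -0.1, 0.3]
finger_gap: 0.278
gripper_force: 29.9
```

servo_tool([
  [0,[0,0,0],[0,0,0]],
  [0,[0,0,0],[0,0,0]],
  [0,[0,0,0],[0,0,0]],
])

```text
time_s: 7.82
tcp_pos: [0.4646, -0.3124, 0.0235]
ee_rot: [-3.141, -0.0, 0.958]
contact_force: [-0.5, 0.4, 0.6]
finger_gap: 0.274
gripper_force: 30.0
```

The crank is gripped now: gap 0.274 (25.5 mm), 30 N. I have one picture left, so I'll measure with code from here. Lifting.

servo_tool([
  [0,[0,0,-0.015],[0,0,0]],
  [0,[0,0,-0.05],[0,0,0]],
  [0,[0,0,-0.09],[0,0,0]],
  [0,[0,0,-0.13],[0,0,0]],
  [0,[0,0,-0.17],[0,0,0]],
  [0,[0,0,-0.21],[0,0,0]],
  [0,[0,0,-0.24],[0,0,0]],
  [0,[0,0,-0.24],[0,0,0]],
])

```text
time_s: 8.48
tcp_pos: [0.4683, -0.3143, 0.27]
ee_rot: [3.128, -0.001, 0.958]
contact_force: [-0.1, 0.1, -3.4]
finger_gap: 0.278
gripper_force: 29.9
```

```bash
python3 - <<'E'
from h import *
delta([.508,-.009,.265],2.06)
import pickle
g=imaging.grab_frame("scene");pickle.dump(g,open("s7.pkl","wb"))
E
```

```text
t 8.48 tcp [ 0.4683 -0.3143  0.27  ] rpy [ 3.1276e+00 -9.0000e-04  9.5760e-01] j7 -0.161 F [-0.1  0.1 -3.4] T [-0.064 -0.18  -0.038] gap 0.278 gf 29.9
shift [ 0.2725 -0.1432  0.0033] turn [ 0.0131  0.0069 -1.1024]
```

servo_tool([
  [0,[0.034,-0.018,0],[0,0,-0.12]],
  [0,[0.068,-0.036,0],[0,0,-0.24]],
  [0,[0.102,-0.054,0],[0,0,-0.36]],
  [0,[0.136,-0.072,0],[0,0,-0.48]],
  [0,[0.17,-0.09,0],[0,0,-0.6]],
  [0,[0.204,-0.108,0],[0,0,-0.72]],
  [0,[0.238,-0.126,0],[0,0,-0.84]],
  [0,[0.272,-0.143,0],[0,0,-0.96]],
])

```text
time_s: 9.2
tcp_pos: [0.502, -0.0063, 0.2604]
ee_rot: [-3.136, -0.002, 1.924]
contact_force: [1.0, -0.3, -4.3]
finger_gap: 0.276
gripper_force: 29.9
```

servo_tool([
  [0,[0,0,0],[0,0,-0.12]],
  [0,[0,0,0],[0,0,-0.12]],
  [0,[0,0,0],[0,0,-0.12]],
])

```text
time_s: 9.45
tcp_pos: [0.5026, -0.0086, 0.2608]
ee_rot: [-3.136, -0.002, 2.036]
contact_force: [-0.7, -1.4, -4.6]
finger_gap: 0.277
gripper_force: 29.9
```

```bash
python3 - <<'E'
from h import *
import pickle
st(); w=imaging.grab_frame("wrist");pickle.dump(w,open("w8.pkl","wb"))
print(proj(w,[.5425,.117,.2]),proj(w,[.5425,.117,.17]))
im=w["img"]; u,v=proj(w,[.5425,.117,.2]).astype(int)
a=cv2.resize(im,(420,315)); c=im[max(v-45,0):v+45,max(u-45,0):u+45]; print(u,v,c.shape)
c=cv2.resize(c,(360,360),interpolation=2)
S=pickle.load(open("s7.pkl","rb"))["img"][100:200,270:390]; S=cv2.resize(S,(320,240),interpolation=2)
M=np.zeros((600,780,3),np.uint8); M[:315,:420]=a; M[:360,420:780]=c; M[320:560,:320]=S
cv2.imwrite("pics/m8.png",M)
E
```

```text
t 9.45 tcp [ 0.5026 -0.0086  0.2608] rpy [-3.1362e+00 -1.9000e-03  2.0356e+00] j7 0.202 F [-0.7 -1.4 -4.6] T [-0.085 -0.101  0.009] gap 0.277 gf 29.9
[400.10240009  95.59378732] [386.81287602  98.75191726]
400 95 (90, 90, 3)
```

```bash
python3 - <<'E'
from h import *
import pickle
w=pickle.load(open("w8.pkl","rb")); g=cv2.cvtColor(w["img"],6)
c=g[65:130,360:440]
for r in range(0,64,2): print(65+r,' '.join('%3d'%x for x in c[r,::2]))
E
```

```text
65  86 114 114 113 114 112 112 112 110 111 110 111 106  98  79  51  39  33  34  34  35  35  36  35  34  33  27  26  28  26  28  52  66  85  89  88  88  88  88  88
67 115 114 115 113 113 112 112 110 111 110 110 109  93  52  40  32  33  33  42  32  33  41  33  44  33  36  36  31  27  25  26  25  38  52  77  88  87  87  87  88
69 116 114 115 114 113 113 112 110 111 110 110  90  52  32  33  34  53  43  52  52  51  51  43  52  51  42  35  35  35  29  27  27  28  32  57  84  88  88  87  88
71 115 115 114 113 113 111 111 111 111 110  90  42  33  32  53  53  53  51  52  50  52  51  50  50  50  50  47  42  34  35  34  28  28  28  34  64  83  88  88  89
73 115 114 113 114 113 111 112 110 111  97  52  33  42  44  52  53  52  53  53  51  51  51  50  51  51  49  50  50  45  38  39  34  29  27  28  37  65  88  89  89
75 116 115 113 113 112 110 111 110 105  53  54  53  52  52  53  52  53  53  54  52  51  52  52  50  50  49  49  49  49  42  38  38  33  27  27  28  43  72  89  88
77 116 115 114 114 112 111 111 108  76  35  55  55  53  53  53  53  52  53  53  53  51  51  50  52  49  49  50  50  49  49
[... 3429 characters left out ...]
  37  34  33  29  60  83  94  93  94  93  93
121 111 109 108 108 107 107 105 104  93  59  58  56  55  55  52  53  53  53  53  54  52  51  52  51  52  45  39  43  47  40  33  32  56  86  95  93  94  94  94  94
123 111 108 109 109 108 106 105 104 105  75  58  57  54  53  54  53  54  53  54  54  52  51  51  51  45  39  41  44  37  32  38  65  85  94  95  95  93  93  93  94
125 111 109 109 108 107 107 105 105 105 104  84  60  54  53  53  53  53  53  53  53  52  46  45  44  39  46  38  34  35  42  68  86  96  97  96  95  94  93  93  94
127 111 109 109 108 107 107 107 105 105 103 104  91  68  54  40  47  53  52  54  40  46  39  41  45  43  40  33  40  61  78  92  95  95  95  97  96  95  94  93  94
```

The pixel dump shows the recess rim spanning about u 369–437, v 62–130, with the shaft bright at u 386–411, v 88–108. The shaft is almost aligned with the tool axes already. I'll fit the geometry.

```bash
cat > fit.py <<'E'
from h import *
import pickle
from scipy.optimize import least_squares,minimize
w=pickle.load(open("w8.pkl","rb")); g=cv2.cvtColor(w["img"],6)
P=np.array([(369,99),(371.5,85),(377,75),(382.5,69),(388,65),(370,109),(372,115),(377,121),(383.5,127),(428.5,69),(433.5,75),(435.5,81),(436.5,87),(436.7,93),(435.7,99),(434.5,105),(432,111),(428,117),(422.5,123),(417,127)])
def res(q,free=True):
    return [np.hypot(*(atz(w,u,v,q[2] if free else .2)[:2]-q[:2]))-.025 for u,v in P]
r=least_squares(res,[.5425,.117,.2]); print("free z",r.x.round(4),np.std(r.fun).round(5))
r2=least_squares(lambda q:res([*q,.2]),[.5425,.117]); print("z=.2",r2.x.round(4),np.std(r2.fun).round(5),np.mean(r2.fun))
obs=(g>130)
def sil(q,zt):
    x,y,a=q[:3]; pts=[]
    for h,z in((.007,zt-.032),(.007,zt-.0055),(.0045,zt-.0015)):
        for i,j in((1,1),(1,-1),(-1,-1),(-1,1)):
            pts.append(proj(w,[x+h*(i*np.cos(a)-j*np.sin(a)),y+h*(i*np.sin(a)+j*np.cos(a)),z]))
    m=np.zeros(g.shape,np.uint8); hull=cv2.convexHull(np.float32(pts)); cv2.fillConvexPoly(m,np.round(hull*256).astype(np.int32),255,cv2.LINE_AA,8); return m/255.
win=np.s_[70:125,374:428]
for zt in(r.x[2],.2):
    best=min((minimize(lambda q:np.abs(sil([q[0]/1e3,q[1]/1e3,q[2]/20],zt)[win]-obs[win]).sum(),[r.x[0]*1e3,r.x[1]*1e3,a*20],method='Nelder-Mead',options=dict(initial_simplex=None)) for a in np.arange(0,1.57,.2)),key=lambda b:b.fun)
    print("shaft",zt.round(4),best.x[:2].round(1),"angle",best.x[2]/20,np.degrees(best.x[2]/20)%90,"err px",best.fun)
print("tool yaw",np.degrees(2.0356)%90)
E
python3 fit.py
```

```text
free z [0.5425 0.1155 0.2074] 0.00021
z=.2 [0.5448 0.1173] 0.00024 0.0007610144691453732
shaft 0.2074 [543.2 115.7] angle 0.5998292097975504 34.36768215006685 err px 181.38823529411764Traceback (most recent call last):
  File "fit.py", line 20, in <module>
    print("shaft",zt.round(4),best.x[:2].round(1),"angle",best.x[2]/20,np.degrees(best.x[2]/20)%90,"err px",best.fun)
                  ^^^^^^^^
AttributeError: 'float' object has no attribute 'round'
```

```bash
python3 - <<'E'
src=open('fit.py').read().split("for zt in")[0]; exec(src)
print(obs[win].sum())
for zt in(.2074,.2035,.2):
    f=lambda q:np.abs(sil([q[0]/1e3,q[1]/1e3,q[2]/20],zt)[win]-obs[win]).sum()
    c=[]
    for a in np.radians(np.arange(0,90,10)):
        x0=np.array([543,116,a*20]); b=minimize(f,x0,method='Nelder-Mead',options=dict(initial_simplex=x0+np.array([[0,0,0],[4,0,0],[0,4,0],[0,0,3]])))
        c.append((b.fun.round(1),b.x[:2].round(1).tolist(),(np.degrees(b.x[2]/20)%90).round(1)))
    print(zt,sorted(c)[:4])
m=sil([.5432,.1157,.49],.2035); ys,xs=np.where(m>.5); print(xs.min(),xs.max(),ys.min(),ys.max())
E
```

```text
free z [0.5425 0.1155 0.2074] 0.00021
z=.2 [0.5448 0.1173] 0.00024 0.0007610144691453732
471
0.2074 [(np.float64(178.7), [543.0, 115.6], np.float64(31.6)), (np.float64(178.7), [543.0, 115.7], np.float64(31.9)), (np.float64(179.1), [543.0, 115.6], np.float64(31.4)), (np.float64(179.2), [543.0, 115.6], np.float64(31.3))]
0.2035 [(np.float64(164.7), [544.3, 116.7], np.float64(31.6)), (np.float64(164.8), [544.2, 116.7], np.float64(31.6)), (np.float64(164.9), [544.2, 116.6], np.float64(31.2)), (np.float64(164.9), [544.2, 116.6], np.float64(31.4))]
0.2 [(np.float64(152.8), [545.4, 117.6], np.float64(31.1)), (np.float64(153.3), [545.4, 117.6], np.float64(30.8)), (np.float64(153.4), [545.3, 117.6], np.float64(31.2)), (np.float64(153.4), [545.4, 117.5], np.float64(30.4))]
378 409 88 109
```

```bash
python3 - <<'E'
src=open('fit.py').read().split("for zt in")[0].replace("zt-.032","zt-q[3]"); exec(src)
for zt in(.2074,.2035,.2):
    f=lambda q:np.abs(sil([q[0]/1e3,q[1]/1e3,q[2]/20,q[3]/1e3],zt)[win]-obs[win]).sum()
    c=[]
    for a in np.radians([10,25,35,50,70]):
        x0=np.array([543,116,a*20,15]); b=minimize(f,x0,method='Nelder-Mead',options=dict(initial_simplex=x0+np.array([[0,0,0,0],[4,0,0,0],[0,4,0,0],[0,0,3,0],[0,0,0,8]])))
        c.append((b.fun.round(1),b.x.round(1).tolist(),(np.degrees(b.x[2]/20)%90).round(1)))
    print(zt,sorted(c)[:3])
E
```

```text
free z [0.5425 0.1155 0.2074] 0.00021
z=.2 [0.5448 0.1173] 0.00024 0.0007610144691453732
0.2074 [(np.float64(45.1), [542.5, 115.1, 9.5, 13.8], np.float64(27.1)), (np.float64(45.2), [542.5, 115.0, 9.5, 13.7], np.float64(27.1)), (np.float64(45.3), [542.5, 115.1, 9.3, 13.7], np.float64(26.6))]
0.2035 [(np.float64(39.7), [543.7, 116.1, 9.5, 14.6], np.float64(27.1)), (np.float64(39.8), [543.8, 116.1, 40.8, 14.8], np.float64(26.8)), (np.float64(39.9), [543.7, 116.2, 9.9, 14.4], np.float64(28.2))]
0.2 [(np.float64(34.4), [544.7, 117.2, 9.3, 15.4], np.float64(26.7)), (np.float64(35.0), [544.7, 117.2, 9.4, 15.1], np.float64(27.0)), (np.float64(35.1), [544.8, 117.1, 9.6, 15.3], np.float64(27.5))]
```

servo_tool([
  [0,[0.02,0.02,0],[0,0,-0.12]],
  [0,[0.04,0.04,0],[0,0,-0.24]],
  [0,[0.06,0.06,0],[0,0,-0.36]],
  [0,[0.08,0.08,0],[0,0,-0.48]],
  [0,[0.093,0.093,0],[0,0,-0.6]],
  [0,[0.093,0.093,0],[0,0,-0.72]],
  [0,[0.093,0.093,0],[0,0,-0.84]],
  [0,[0.093,0.093,0],[0,0,-0.96]],
])

```text
time_s: 10.17
tcp_pos: [0.5454, 0.1151, 0.2618]
ee_rot: [-3.139, -0.002, 2.999]
contact_force: [-0.6, -0.2, -4.1]
finger_gap: 0.276
gripper_force: 29.9
```

servo_tool([
  [0,[0,0,0],[0,0,-0.12]],
  [0,[0,0,0],[0,0,-0.24]],
  [0,[0,0,0],[0,0,-0.36]],
  [0,[0,0,0],[0,0,-0.48]],
  [0,[0,0,0],[0,0,-0.6]],
  [0,[0,0,0],[0,0,-0.615]],
  [0,[0,0,0],[0,0,-0.615]],
  [0,[0,0,0],[0,0,-0.615]],
])

```text
time_s: 10.83
tcp_pos: [0.5455, 0.1158, 0.2627]
ee_rot: [-3.141, -0.001, -2.676]
contact_force: [0.4, 0.5, -4.7]
finger_gap: 0.277
gripper_force: 29.9
```

```bash
python3 - <<'E'
from h import *
delta([.5437,.1163,.228],np.radians(207)); s=env.observe(); print(s['joints'].round(2))
E
```

```text
t 10.83 tcp [0.5455 0.1158 0.2627] rpy [-3.1414e+00 -1.5000e-03 -2.6757e+00] j7 1.317 F [ 0.4  0.5 -4.7] T [ 0.128 -0.151 -0.049] gap 0.277 gf 29.9
shift [0.0013 0.0013 0.0347] turn [-0.0002 -0.0015 -0.0053]
[ 0.34  0.57 -0.98  1.58  0.49  1.26  1.32]
```

servo_tool([
  [0,[0.0013,0.0013,0.012],[0,0,-0.005]],
  [0,[0.0013,0.0013,0.024],[0,0,-0.005]],
  [0,[0.0013,0.0013,0.032],[0,0,-0.005]],
  [0,[0.0013,0.0013,0.036],[0,0,-0.005]],
  [0,[0.0013,0.0013,0.039],[0,0,-0.005]],
  [0,[0.0013,0.0013,0.041],[0,0,-0.005]],
])

```text
time_s: 11.33
tcp_pos: [0.5439, 0.1177, 0.2224]
ee_rot: [-3.142, 0.0, -2.666]
contact_force: [-0.5, 0.4, -4.3]
finger_gap: 0.274
gripper_force: 29.9
```

servo_tool([
  [0,[0,0,0.002],[0,0,0]],
  [0,[0,0,0.004],[0,0,0]],
  [0,[0,0,0.004],[0,0,0]],
])

```text
time_s: 11.58
tcp_pos: [0.5437, 0.1177, 0.2184]
ee_rot: [-3.142, -0.0, -2.666]
contact_force: [-0.6, -0.5, -4.4]
finger_gap: 0.277
gripper_force: 29.9
```

servo_tool([
  [0,[0,0,0.002],[0,0,0]],
  [0,[0,0,0.004],[0,0,0]],
  [0,[0,0,0.004],[0,0,0]],
])

```text
time_s: 11.83
tcp_pos: [0.5437, 0.1175, 0.2142]
ee_rot: [-3.141, -0.0, -2.666]
contact_force: [0.7, -0.8, -3.9]
finger_gap: 0.278
gripper_force: 29.9
```

```bash
python3 - <<'E'
from h import *
st()
E
```

```text
t 11.83 tcp [0.5437 0.1175 0.2142] rpy [-3.1415e+00 -4.0000e-04 -2.6656e+00] j7 1.278 F [ 0.7 -0.8 -3.9] T [ 0.035 -0.216 -0.012] gap 0.278 gf 29.9
```

servo_tool([
  [0,[0,0,0.003],[0,0,0]],
  [0,[0,0,0.006],[0,0,0]],
  [0,[0,0,0.009],[0,0,0]],
  [0,[0,0,0.009],[0,0,0]],
])

```text
time_s: 12.17
tcp_pos: [0.5436, 0.1173, 0.2047]
ee_rot: [3.142, -0.001, -2.666]
contact_force: [0.5, -1.2, -4.7]
finger_gap: 0.277
gripper_force: 29.9
```

servo_tool([
  [0,[0,0,0.003],[0,0,0]],
  [0,[0,0,0.006],[0,0,0]],
  [0,[0,0,0.009],[0,0,0]],
  [0,[0,0,0.009],[0,0,0]],
])

```text
time_s: 12.5
tcp_pos: [0.5436, 0.1173, 0.1957]
ee_rot: [-3.142, -0.001, -2.666]
contact_force: [0.6, -1.4, -4.7]
finger_gap: 0.278
gripper_force: 29.9
```

```bash
python3 - <<'E'
from h import *
st()
E
```

```text
t 12.5 tcp [0.5436 0.1173 0.1957] rpy [-3.1415e+00 -8.0000e-04 -2.6656e+00] j7 1.26 F [ 0.6 -1.4 -4.7] T [-0.166 -0.34  -0.03 ] gap 0.278 gf 29.9
```

servo_tool([
  [0,[0,0,0.0015],[0,0,0]],
  [0,[0,0,0.003],[0,0,0]],
  [0,[0,0,0.004],[0,0,0]],
  [0,[0,0,0.004],[0,0,0]],
])

```text
time_s: 12.83
tcp_pos: [0.5439, 0.1174, 0.1923]
ee_rot: [-3.141, 0.0, -2.666]
contact_force: [0.6, -1.9, -4.4]
finger_gap: 0.279
gripper_force: 29.9
```

servo_tool([
  [0,[0,0,0.0007],[0,0,0]],
  [0,[0,0,0.0007],[0,0,0]],
])

```text
time_s: 13.0
tcp_pos: [0.5439, 0.1175, 0.1919]
ee_rot: [-3.141, 0.0, -2.666]
contact_force: [0.0, -1.7, -2.5]
finger_gap: 0.276
gripper_force: 29.9
```

servo_tool([
  [0,[0,0,0.0008],[0,0,0]],
  [0,[0,0,0.0008],[0,0,0]],
  [0,[0,0,0.0008],[0,0,0]],
])

```text
time_s: 13.25
tcp_pos: [0.544, 0.1176, 0.1916]
ee_rot: [-3.141, 0.001, -2.666]
contact_force: [0.2, -2.4, 1.4]
finger_gap: 0.277
gripper_force: 30.0
```

```bash
python3 - <<'E'
from h import *
s=st();print(s['joints'].round(2))
E
```

```text
t 13.25 tcp [0.544  0.1176 0.1916] rpy [-3.1408e+00  6.0000e-04 -2.6657e+00] j7 1.255 F [ 0.2 -2.4  1.4] T [-0.666 -0.114  0.019] gap 0.277 gf 30.0
[ 0.31  0.63 -0.94  1.69  0.56  1.11  1.25]
```

Seated: hub on the recess floor (TCP z 0.1916 against 0.1915 expected). Winding clockwise.

servo_tool([
  [0,[0,0,0],[0,0,0.1]],
  [0,[0,0,0],[0,0,0.2]],
  [0,[0,0,0],[0,0,0.32]],
  [0,[0,0,0],[0,0,0.44]],
])

```text
time_s: 13.58
tcp_pos: [0.5448, 0.1171, 0.1916]
ee_rot: [-3.141, 0.003, -3.11]
contact_force: [2.0, -4.2, -0.1]
finger_gap: 0.277
gripper_force: 30.0
```

```bash
python3 - <<'E'
from h import *
s=st();print(s['joints'].round(2))
E
```

```text
t 13.58 tcp [0.5448 0.1171 0.1916] rpy [-3.1406e+00  2.5000e-03 -3.1103e+00] j7 0.885 F [ 2.  -4.2 -0.1] T [-0.79  -0.491  0.259] gap 0.277 gf 30.0
[ 0.25  0.59 -0.81  1.7   0.48  1.06  0.88]
```

servo_tool([
  [0,[-0.0005,-0.001,0],[0,0,0.12]],
  [0,[-0.0005,-0.001,0],[0,0,0.24]],
  [0,[-0.0005,-0.001,0],[0,0,0.36]],
  [0,[-0.0005,-0.001,0],[0,0,0.48]],
  [0,[-0.0005,-0.001,0],[0,0,0.6]],
  [0,[-0.0005,-0.001,0],[0,0,0.72]],
  [0,[-0.0005,-0.001,0],[0,0,0.84]],
  [0,[-0.0005,-0.001,0],[0,0,0.96]],
])

```text
time_s: 14.25
tcp_pos: [0.545, 0.1169, 0.1916]
ee_rot: [3.14, 0.001, 2.214]
contact_force: [1.0, -2.9, 1.5]
finger_gap: 0.28
gripper_force: 30.0
```

```bash
python3 - <<'E'
from h import *
s=st();print(s['joints'].round(2))
E
```

```text
t 14.25 tcp [0.545  0.1169 0.1916] rpy [3.1397e+00 1.3000e-03 2.2137e+00] j7 0.082 F [ 1.  -2.9  1.5] T [-0.612 -0.297  0.31 ] gap 0.28 gf 30.0
[ 0.11  0.53 -0.55  1.7   0.32  1.    0.08]
```

servo_tool([
  [0,[0,0,0],[0,0,0.12]],
  [0,[0,0,0],[0,0,0.24]],
  [0,[0,0,0],[0,0,0.36]],
  [0,[0,0,0],[0,0,0.48]],
  [0,[0,0,0],[0,0,0.6]],
  [0,[0,0,0],[0,0,0.72]],
  [0,[0,0,0],[0,0,0.84]],
  [0,[0,0,0],[0,0,0.96]],
])

```text
time_s: 14.92
tcp_pos: [0.5449, 0.1167, 0.1916]
ee_rot: [3.139, -0.0, 1.254]
contact_force: [0.3, -2.6, 0.5]
finger_gap: 0.28
gripper_force: 30.0
```

servo_tool([
  [0,[0,0,0],[0,0,0.12]],
  [0,[0,0,0],[0,0,0.24]],
  [0,[0,0,0],[0,0,0.36]],
  [0,[0,0,0],[0,0,0.48]],
  [0,[0,0,0],[0,0,0.6]],
  [0,[0,0,0],[0,0,0.72]],
  [0,[0,0,0],[0,0,0.84]],
  [0,[0,0,0],[0,0,0.96]],
])

```text
time_s: 15.58
tcp_pos: [0.5447, 0.1166, 0.1916]
ee_rot: [3.14, -0.002, 0.294]
contact_force: [-0.1, -3.9, 1.2]
finger_gap: 0.278
gripper_force: 30.0
```

```bash
python3 - <<'E'
from h import *
s=st();print(s['joints'].round(2))
E
```

```text
t 15.58 tcp [0.5447 0.1166 0.1916] rpy [ 3.1404e+00 -1.6000e-03  2.9420e-01] j7 -1.549 F [-0.1 -3.9  1.2] T [-0.875 -0.07   0.23 ] gap 0.278 gf 30.0
[-0.23  0.48 -0.04  1.71  0.02  0.95 -1.55]
```

servo_tool([
  [0,[0,0,0],[0,0,0.12]],
  [0,[0,0,0],[0,0,0.24]],
  [0,[0,0,0],[0,0,0.36]],
  [0,[0,0,0],[0,0,0.48]],
  [0,[0,0,0],[0,0,0.6]],
  [0,[0,0,0],[0,0,0.72]],
  [0,[0,0,0],[0,0,0.84]],
])

```text
time_s: 16.17
tcp_pos: [0.5445, 0.1166, 0.1915]
ee_rot: [-3.141, -0.001, -0.546]
contact_force: [-0.3, -3.7, 2.0]
finger_gap: 0.277
gripper_force: 30.0
```

```bash
python3 - <<'E'
from h import *
s=st();print(s['joints'].round(2))
E
```

```text
t 16.17 tcp [0.5445 0.1166 0.1915] rpy [-3.1413e+00 -1.5000e-03 -5.4570e-01] j7 -2.263 F [-0.3 -3.7  2. ] T [-0.862  0.177  0.235] gap 0.277 gf 30.0
[-0.38  0.48  0.19  1.72 -0.11  0.95 -2.26]
```

servo_tool([
  [0,[0,0,0],[0,0,0.1]],
  [0,[0,0,0],[0,0,0.2]],
])

```text
time_s: 16.33
tcp_pos: [0.5445, 0.1167, 0.1915]
ee_rot: [-3.141, -0.001, -0.745]
contact_force: [0.3, -3.9, 1.9]
finger_gap: 0.279
gripper_force: 30.0
```

```bash
python3 - <<'E'
from h import *
s=st()
E
```

```text
t 16.33 tcp [0.5445 0.1167 0.1915] rpy [-3.1411e+00 -1.4000e-03 -7.4470e-01] j7 -2.431 F [ 0.3 -3.9  1.9] T [-0.773  0.142  0.242] gap 0.279 gf 30.0
```

servo_tool([
  [0.5,[0,0,0],[0,0,0]],
  [0.5,[0,0,0],[0,0,0]],
  [0.5,[0,0,0],[0,0,0]],
  [0.5,[0,0,0],[0,0,0]],
  [0.5,[0,0,-0.015],[0,0,0]],
  [0.5,[0,0,-0.03],[0,0,0]],
  [0.5,[0,0,-0.045],[0,0,0]],
  [0.5,[0,0,-0.045],[0,0,0]],
])

```text
time_s: 17.0
tcp_pos: [0.5463, 0.1174, 0.2388]
ee_rot: [-3.136, -0.003, -0.741]
contact_force: [0.3, 0.2, 0.1]
finger_gap: 0.498
gripper_force: 0.0
```

```bash
python3 - <<'E'
from h import *
s=st()
E
```

```text
t 17.0 tcp [0.5463 0.1174 0.2388] rpy [-3.1357e+00 -3.1000e-03 -7.4100e-01] j7 -2.441 F [0.3 0.2 0.1] T [ 0.073 -0.054 -0.016] gap 0.498 gf 0.0
```

servo_tool([
  [0.5,[0,0,0],[0,0,-0.12]],
  [0.5,[0,0,0],[0,0,-0.24]],
  [0.5,[0,0,0],[0,0,-0.36]],
  [0.5,[0,0,0],[0,0,-0.48]],
  [0.5,[0,0,0],[0,0,-0.6]],
  [0.5,[0,0,0],[0,0,-0.72]],
  [0.5,[0,0,0],[0,0,-0.84]],
  [0.5,[0,0,0],[0,0,-0.96]],
])

```text
time_s: 17.67
tcp_pos: [0.5438, 0.117, 0.235]
ee_rot: [-3.141, 0.001, 0.225]
contact_force: [0.2, 0.0, 0.2]
finger_gap: 0.499
gripper_force: 0.0
```

servo_tool([
  [0.5,[0,0,0],[0,0,-0.12]],
  [0.5,[0,0,0],[0,0,-0.24]],
  [0.5,[0,0,0],[0,0,-0.36]],
  [0.5,[0,0,0],[0,0,-0.48]],
  [0.5,[0,0,0],[0,0,-0.6]],
  [0.5,[0,0,0],[0,0,-0.72]],
  [0.5,[0,0,0],[0,0,-0.84]],
  [0.5,[0,0,0],[0,0,-0.96]],
])

```text
time_s: 18.33
tcp_pos: [0.5438, 0.117, 0.235]
ee_rot: [-3.14, -0.0, 1.185]
contact_force: [-0.5, -0.1, 0.4]
finger_gap: 0.499
gripper_force: 0.0
```

servo_tool([
  [0.5,[0,0,0],[0,0,-0.12]],
  [0.5,[0,0,0],[0,0,-0.24]],
  [0.5,[0,0,0],[0,0,-0.36]],
  [0.5,[0,0,0],[0,0,-0.48]],
  [0.5,[0,0,0],[0,0,-0.6]],
  [0.5,[0,0,0],[0,0,-0.72]],
  [0.5,[0,0,0],[0,0,-0.84]],
  [0.5,[0,0,0],[0,0,-0.96]],
])

```text
time_s: 19.0
tcp_pos: [0.5438, 0.1169, 0.2351]
ee_rot: [-3.141, -0.001, 2.145]
contact_force: [0.8, -0.8, 0.3]
finger_gap: 0.5
gripper_force: 0.0
```

servo_tool([
  [0.5,[0,0,0],[0,0,-0.12]],
  [0.5,[0,0,0],[0,0,-0.24]],
  [0.5,[0,0,0],[0,0,-0.26]],
  [0.5,[0,0,0],[0,0,-0.26]],
  [0.5,[0,0,0],[0,0,-0.26]],
])

```text
time_s: 19.42
tcp_pos: [0.5441, 0.1168, 0.2355]
ee_rot: [-3.141, -0.001, 2.396]
contact_force: [0.1, 0.7, -0.3]
finger_gap: 0.5
gripper_force: 0.0
```

```bash
python3 - <<'E'
from h import *
s=delta([.5445,.1167,.1915],-.745+np.pi)
E
```

```text
t 19.42 tcp [0.5441 0.1168 0.2355] rpy [-3.1414e+00 -8.0000e-04  2.3957e+00] j7 0.312 F [ 0.1  0.7 -0.3] T [-0.005 -0.177 -0.02 ] gap 0.5 gf 0.0
shift [-0.0004  0.0003  0.044 ] turn [-0.0002 -0.0008 -0.0009]
```

servo_tool([
  [0.5,[0,0,0.012],[0,0,0]],
  [0.5,[0,0,0.026],[0,0,0]],
  [0.5,[0,0,0.038],[0,0,0]],
  [0.5,[0,0,0.0435],[0,0,0]],
  [0.3,[0,0,0.0435],[0,0,0]],
  [0,[0,0,0.0435],[0,0,0]],
  [0,[0,0,0.0435],[0,0,0]],
  [0,[0,0,0.0435],[0,0,0]],
])

```text
time_s: 20.08
tcp_pos: [0.5447, 0.1169, 0.1933]
ee_rot: [3.141, 0.001, 2.398]
contact_force: [-0.3, 0.7, -0.7]
finger_gap: 0.278
gripper_force: 30.0
```

servo_tool([
  [0,[0,0,0],[0,0,0]],
  [0,[0,0,0],[0,0,0]],
  [0,[0,0,0],[0,0,0.1]],
  [0,[0,0,0],[0,0,0.2]],
])

```text
time_s: 20.42
tcp_pos: [0.5447, 0.1169, 0.1933]
ee_rot: [3.14, 0.001, 2.194]
contact_force: [-1.4, 0.4, 2.2]
finger_gap: 0.274
gripper_force: 30.0
```

```bash
python3 - <<'E'
from h import *
s=st()
E
```

```text
t 20.42 tcp [0.5447 0.1169 0.1933] rpy [3.1402e+00 6.0000e-04 2.1943e+00] j7 0.113 F [-1.4  0.4  2.2] T [-0.145 -0.055  0.263] gap 0.274 gf 30.0
```

servo_tool([
  [0,[0,0,0],[0,0,0.12]],
  [0,[0,0,0],[0,0,0.22]],
])

```text
time_s: 20.58
tcp_pos: [0.5447, 0.1169, 0.1933]
ee_rot: [3.14, 0.001, 1.973]
contact_force: [-0.3, -0.1, 1.7]
finger_gap: 0.276
gripper_force: 30.0
```

```bash
python3 - <<'E'
from h import *
s=st()
E
```

```text
t 20.58 tcp [0.5447 0.1169 0.1933] rpy [3.1400e+00 6.0000e-04 1.9735e+00] j7 -0.074 F [-0.3 -0.1  1.7] T [-0.125 -0.066  0.252] gap 0.276 gf 30.0
```

servo_tool([
  [0,[0,0,0],[0,0,0.12]],
  [0,[0,0,0],[0,0,0.22]],
])

```text
time_s: 20.75
tcp_pos: [0.5448, 0.1169, 0.1933]
ee_rot: [3.14, 0.0, 1.754]
contact_force: [0.3, -0.6, 3.1]
finger_gap: 0.275
gripper_force: 30.0
```

```bash
python3 -c "
from h import *
s=st()"
```

```text
t 20.75 tcp [0.5448 0.1169 0.1933] rpy [3.1398e+00 2.0000e-04 1.7535e+00] j7 -0.261 F [ 0.3 -0.6  3.1] T [-0.113 -0.045  0.29 ] gap 0.275 gf 30.0
```

servo_tool([
  [0,[0,0,0],[0,0,0.12]],
  [0,[0,0,0],[0,0,0.22]],
])

```text
time_s: 20.92
tcp_pos: [0.5448, 0.1169, 0.1933]
ee_rot: [3.14, -0.0, 1.534]
contact_force: [-0.0, -0.2, 2.1]
finger_gap: 0.276
gripper_force: 30.0
```

```bash
python3 -c "
from h import *
s=st()"
```

```text
t 20.92 tcp [0.5448 0.1169 0.1933] rpy [ 3.1397e+00 -1.0000e-04  1.5336e+00] j7 -0.448 F [-0.  -0.2  2.1] T [-0.16  -0.051  0.248] gap 0.276 gf 30.0
```

servo_tool([
  [0,[0,0,0],[0,0,0.12]],
  [0,[0,0,0],[0,0,0.22]],
])

```text
time_s: 21.08
tcp_pos: [0.5449, 0.1169, 0.1933]
ee_rot: [3.14, -0.001, 1.314]
contact_force: [0.3, 0.1, 1.3]
finger_gap: 0.279
gripper_force: 30.0
```

```bash
python3 -c "
from h import *
s=st()"
```

```text
t 21.08 tcp [0.5449 0.1169 0.1933] rpy [ 3.1397e+00 -6.0000e-04  1.3137e+00] j7 -0.636 F [0.3 0.1 1.3] T [-0.19  -0.002  0.271] gap 0.279 gf 30.0
```

servo_tool([
  [0,[0,0,0],[0,0,0.12]],
  [0,[0,0,0],[0,0,0.22]],
])

```text
time_s: 21.25
tcp_pos: [0.5449, 0.1169, 0.1933]
ee_rot: [3.14, -0.001, 1.094]
contact_force: [0.3, -1.0, 1.7]
finger_gap: 0.273
gripper_force: 30.0
```

```bash
python3 -c "
from h import *
s=st()"
```

```text
t 21.25 tcp [0.5449 0.1169 0.1933] rpy [ 3.1398e+00 -9.0000e-04  1.0937e+00] j7 -0.823 F [ 0.3 -1.   1.7] T [-0.179  0.013  0.316] gap 0.273 gf 30.0
```

servo_tool([
  [0,[0,0,0],[0,0,0.12]],
  [0,[0,0,0],[0,0,0.22]],
])

```text
time_s: 21.42
tcp_pos: [0.5449, 0.1169, 0.1933]
ee_rot: [3.14, -0.001, 0.874]
contact_force: [0.4, -1.1, 1.7]
finger_gap: 0.28
gripper_force: 30.0
```

```bash
python3 -c "
from h import *
s=st()"
```

```text
t 21.42 tcp [0.5449 0.1169 0.1933] rpy [ 3.140e+00 -1.300e-03  8.738e-01] j7 -1.011 F [ 0.4 -1.1  1.7] T [-0.2   -0.013  0.276] gap 0.28 gf 30.0
```

servo_tool([
  [0,[0,0,0],[0,0,0.12]],
  [0,[0,0,0],[0,0,0.22]],
])

```text
time_s: 21.58
tcp_pos: [0.545, 0.1168, 0.1933]
ee_rot: [3.14, -0.002, 0.654]
contact_force: [0.1, -1.0, 3.0]
finger_gap: 0.278
gripper_force: 30.0
```

```bash
python3 -c "
from h import *
s=st()"
```

```text
t 21.58 tcp [0.545  0.1168 0.1933] rpy [ 3.1402e+00 -1.6000e-03  6.5380e-01] j7 -1.199 F [ 0.1 -1.   3. ] T [-0.202 -0.003  0.351] gap 0.278 gf 30.0
```

servo_tool([
  [0,[0,0,0],[0,0,0.08]],
])

```text
time_s: 21.67
tcp_pos: [0.5449, 0.1168, 0.1933]
ee_rot: [3.14, -0.002, 0.575]
contact_force: [0.4, -0.8, 2.9]
finger_gap: 0.276
gripper_force: 30.0
```

```bash
python3 -c "
from h import *
s=st()"
```

```text
t 21.67 tcp [0.5449 0.1168 0.1933] rpy [ 3.1403e+00 -1.7000e-03  5.7470e-01] j7 -1.266 F [ 0.4 -0.8  2.9] T [-0.22  -0.059  0.33 ] gap 0.276 gf 30.0
```

Still only running friction, so I'll carry on.

servo_tool([
  [0,[0,0,0],[0,0,0.1]],
  [0,[0,0,0],[0,0,0.18]],
])

```text
time_s: 21.83
tcp_pos: [0.545, 0.1167, 0.1933]
ee_rot: [3.141, -0.002, 0.395]
contact_force: [0.5, -0.9, 1.8]
finger_gap: 0.275
gripper_force: 30.0
```

```bash
python3 -c "
from h import *
s=st()"
```

```text
t 21.83 tcp [0.545  0.1167 0.1933] rpy [ 3.1407e+00 -1.8000e-03  3.9470e-01] j7 -1.42 F [ 0.5 -0.9  1.8] T [-0.121  0.026  0.297] gap 0.275 gf 30.0
```

servo_tool([
  [0,[0,0,0],[0,0,0.12]],
  [0,[0,0,0],[0,0,0.22]],
])

```text
time_s: 22.0
tcp_pos: [0.545, 0.1167, 0.1933]
ee_rot: [3.141, -0.002, 0.174]
contact_force: [0.9, -0.1, 2.7]
finger_gap: 0.28
gripper_force: 30.0
```

```bash
python3 -c "
from h import *
s=st()"
```

```text
t 22.0 tcp [0.545  0.1167 0.1933] rpy [ 3.1411e+00 -1.9000e-03  1.7380e-01] j7 -1.608 F [ 0.9 -0.1  2.7] T [-0.22   0.056  0.296] gap 0.28 gf 30.0
```

servo_tool([
  [0,[0,0,0],[0,0,0.12]],
  [0,[0,0,0],[0,0,0.22]],
])

```text
time_s: 22.17
tcp_pos: [0.5459, 0.1169, 0.1935]
ee_rot: [3.141, -0.005, -0.042]
contact_force: [-0.2, -1.7, 3.0]
finger_gap: 0.294
gripper_force: 33.7
```

```bash
python3 -c "
from h import *
s=st()"
```

```text
t 22.17 tcp [0.5459 0.1169 0.1935] rpy [ 3.141  -0.0046 -0.0418] j7 -1.793 F [-0.2 -1.7  3. ] T [-0.321  0.137  1.099] gap 0.294 gf 33.7
```

Stop felt: torque jumped to 1.1 N·m at about 1.07 turns. I'll ease off the load.

servo_tool([
  [0,[-0.0007,0,0],[0,0,-0.12]],
  [0,[-0.0007,0,0],[0,0,-0.12]],
])

```text
time_s: 22.33
tcp_pos: [0.5452, 0.1167, 0.1934]
ee_rot: [3.141, -0.004, 0.081]
contact_force: [2.1, -1.1, 2.5]
finger_gap: 0.29
gripper_force: 29.8
```

```bash
python3 -c "
from h import *
s=st()"
```

```text
t 22.33 tcp [0.5452 0.1167 0.1934] rpy [ 3.1411 -0.0041  0.0814] j7 -1.687 F [ 2.1 -1.1  2.5] T [-0.227 -0.376  0.395] gap 0.29 gf 29.8
```

servo_tool([
  [0,[0,0,0],[0,0,-0.05]],
  [0,[0,0,0],[0,0,-0.05]],
])

```text
time_s: 22.5
tcp_pos: [0.5452, 0.1167, 0.1934]
ee_rot: [-3.141, -0.004, 0.126]
contact_force: [1.8, -0.2, 2.5]
finger_gap: 0.286
gripper_force: 29.1
```

```bash
python3 -c "
from h import *
s=st()"
```

```text
t 22.5 tcp [0.5452 0.1167 0.1934] rpy [-3.1413 -0.0038  0.1264] j7 -1.648 F [ 1.8 -0.2  2.5] T [-0.174 -0.428  0.125] gap 0.286 gf 29.1
```

servo_tool([
  [0.4,[0,0,0],[0,0,-0.02]],
  [0.4,[0,0,0],[0,0,-0.04]],
  [0.4,[0,0,0],[0,0,-0.04]],
  [0,[0,0,0],[0,0,-0.04]],
  [0,[0,0,0],[0,0,-0.04]],
  [0,[0,0,0],[0,0,-0.04]],
  [0,[0,0,0],[0,0,-0.04]],
  [0,[0,0,0],[0,0,-0.04]],
])

```text
time_s: 23.17
tcp_pos: [0.5431, 0.1165, 0.1922]
ee_rot: [3.141, 0.001, 0.168]
contact_force: [0.2, 0.1, 0.6]
finger_gap: 0.276
gripper_force: 29.6
```

```bash
python3 -c "
from h import *
s=st()"
```

```text
t 23.17 tcp [0.5431 0.1165 0.1922] rpy [3.1413e+00 1.2000e-03 1.6780e-01] j7 -1.613 F [0.2 0.1 0.6] T [-0.185  0.025  0.035] gap 0.276 gf 29.6
```

Relaxed and squared up: torque 0.03 N·m, gap 0.276. Now I'll lift straight up.

servo_tool([
  [0,[0,0,-0.006],[0,0,0]],
  [0,[0,0,-0.014],[0,0,0]],
  [0,[0,0,-0.022],[0,0,0]],
  [0,[0,0,-0.03],[0,0,0]],
  [0,[0,0,-0.04],[0,0,0]],
  [0,[0,0,-0.055],[0,0,0]],
  [0,[0,0,-0.07],[0,0,0]],
  [0,[0,0,-0.08],[0,0,0]],
])

```text
time_s: 23.83
tcp_pos: [0.544, 0.1171, 0.2751]
ee_rot: [-3.141, -0.003, 0.168]
contact_force: [0.8, 0.6, -3.3]
finger_gap: 0.28
gripper_force: 29.6
```

```bash
python3 -c "
from h import *
delta([.465,-.312,.275],.958)
s=env.observe(); print(s['joints'].round(2))"
```

```text
t 23.83 tcp [0.544  0.1171 0.2751] rpy [-3.1409e+00 -2.6000e-03  1.6790e-01] j7 -1.62 F [ 0.8  0.6 -3.3] T [ 0.092 -0.007  0.006] gap 0.28 gf 29.6
shift [-0.1496  0.4099 -0.0006] turn [ 4.000e-04 -2.800e-03 -7.901e-01]
[-0.31  0.4   0.08  1.59 -0.03  1.15 -1.62]
```

```bash
python3 -c "
from h import *
import pickle
T=pickle.load(open('top0.pkl','rb'))
for n,u,v,z in(('box',291,184,.05),('boxcornernear',309,190,.0),('tape',337,155,.03),('drvtip',300,232,.005),('drvend',305,298,.015),('boxfrontcorner',280,202,0),('tablefrontright',228,262,.0)): print(n,atz(T,u,v,z).round(3))
delta([.45,-.32,.28],-1.2)"
```

```text
box [ 0.612 -0.227  0.05 ]
boxcornernear [ 0.597 -0.283  0.   ]
tape [ 0.661 -0.411  0.03 ]
drvtip [ 0.476 -0.193  0.005]
drvend [ 0.287 -0.115  0.015]
boxfrontcorner [ 0.595 -0.184  0.   ]
tablefrontright [0.477 0.033 0.   ]
t 23.83 tcp [0.544  0.1171 0.2751] rpy [-3.1409e+00 -2.6000e-03  1.6790e-01] j7 -1.62 F [ 0.8  0.6 -3.3] T [ 0.092 -0.007  0.006] gap 0.28 gf 29.6
shift [-0.1657  0.4153 -0.0057] turn [-0.0024 -0.0017  1.3679]
```

servo_tool([
  [0,[-0.01,0.027,0],[0,0,-0.05]],
  [0,[-0.023,0.064,0],[0,0,-0.12]],
  [0,[-0.036,0.1,0],[0,0,-0.19]],
  [0,[-0.05,0.136,0],[0,0,-0.26]],
  [0,[-0.063,0.172,0],[0,0,-0.33]],
  [0,[-0.076,0.208,0],[0,0,-0.4]],
  [0,[-0.09,0.245,0],[0,0,-0.47]],
  [0,[-0.103,0.28,0],[0,0,-0.54]],
])

```text
time_s: 24.5
tcp_pos: [0.4879, -0.1785, 0.2734]
ee_rot: [3.141, -0.0, 0.711]
contact_force: [0.7, 0.1, -4.1]
finger_gap: 0.279
gripper_force: 29.6
```

```bash
python3 -c "
from h import *
delta([.465,-.312,.275],.958)"
```

```text
t 24.5 tcp [ 0.4879 -0.1785  0.2734] rpy [ 3.141e+00 -3.000e-04  7.108e-01] j7 -0.53 F [ 0.7  0.1 -4.1] T [-0.025 -0.105  0.065] gap 0.279 gf 29.6
shift [-0.1044  0.0862 -0.0015] turn [ 7.000e-04 -2.000e-04 -2.472e-01]
```

servo_tool([
  [0,[-0.025,0.02,0],[0,0,-0.06]],
  [0,[-0.05,0.041,0],[0,0,-0.12]],
  [0,[-0.075,0.062,0],[0,0,-0.18]],
  [0,[-0.095,0.079,0],[0,0,-0.24]],
  [0,[-0.1,0.083,0.02],[0,0,-0.245]],
  [0,[-0.1,0.083,0.05],[0,0,-0.245]],
  [0,[-0.1,0.083,0.08],[0,0,-0.245]],
  [0,[-0.1,0.083,0.11],[0,0,-0.245]],
])

```text
time_s: 25.17
tcp_pos: [0.4669, -0.3049, 0.1623]
ee_rot: [3.14, -0.001, 0.952]
contact_force: [0.1, 0.7, -4.3]
finger_gap: 0.279
gripper_force: 29.6
```

servo_tool([
  [0,[0,0,0.03],[0,0,0]],
  [0,[0,0,0.06],[0,0,0]],
  [0,[0,0,0.085],[0,0,0]],
  [0,[0,0,0.105],[0,0,0]],
  [0,[0,0,0.12],[0,0,0]],
  [0,[0,0,0.125],[0,0,0]],
  [0,[0,0,0.125],[0,0,0]],
])

```text
time_s: 25.75
tcp_pos: [0.4664, -0.3042, 0.0367]
ee_rot: [-3.139, -0.0, 0.953]
contact_force: [-0.2, 0.1, -2.8]
finger_gap: 0.279
gripper_force: 29.6
```

```bash
python3 -c "
from h import *
st()"
```

```text
t 25.75 tcp [ 0.4664 -0.3042  0.0367] rpy [-3.1393 -0.      0.9529] j7 -0.057 F [-0.2  0.1 -2.8] T [-0.016 -0.086 -0.033] gap 0.279 gf 29.6
```

Bench contact is expected at about z 0.0242, so I'll come down gently.

servo_tool([
  [0,[0,0,0.004],[0,0,0]],
  [0,[0,0,0.008],[0,0,0]],
  [0,[0,0,0.01],[0,0,0]],
  [0,[0,0,0.011],[0,0,0]],
  [0,[0,0,0.0115],[0,0,0]],
  [0,[0,0,0.0115],[0,0,0]],
])

```text
time_s: 26.25
tcp_pos: [0.4669, -0.3047, 0.0262]
ee_rot: [3.141, -0.0, 0.953]
contact_force: [-1.1, -0.0, -4.4]
finger_gap: 0.279
gripper_force: 29.6
```

servo_tool([
  [0,[0,0,0.0005],[0,0,0]],
  [0,[0,0,0.0008],[0,0,0]],
  [0,[0,0,0.0008],[0,0,0]],
])

```text
time_s: 26.5
tcp_pos: [0.4668, -0.3046, 0.0252]
ee_rot: [3.142, -0.0, 0.953]
contact_force: [-0.9, 0.1, -4.7]
finger_gap: 0.284
gripper_force: 29.6
```

servo_tool([
  [0,[0,0,0.0007],[0,0,0]],
  [0,[0,0,0.0012],[0,0,0]],
  [0,[0,0,0.0012],[0,0,0]],
])

```text
time_s: 26.75
tcp_pos: [0.4668, -0.3046, 0.0241]
ee_rot: [3.141, -0.0, 0.953]
contact_force: [-0.3, 0.1, -1.2]
finger_gap: 0.282
gripper_force: 29.6
```

Contact: the force went from −4.7 to −1.2 N. A touch more, then release and rise.

servo_tool([
  [0,[0,0,0.0004],[0,0,0]],
  [0,[0,0,0.0004],[0,0,0]],
  [0.35,[0,0,0.0004],[0,0,0]],
  [0.5,[0,0,0.0004],[0,0,0]],
  [0.6,[0,0,0.0004],[0,0,0]],
  [0.6,[0,0,0.0004],[0,0,0]],
  [0.6,[0,0,0.0004],[0,0,0]],
  [0.6,[0,0,0.0004],[0,0,0]],
])

```text
time_s: 27.42
tcp_pos: [0.4669, -0.3046, 0.0236]
ee_rot: [3.141, -0.0, 0.953]
contact_force: [0.4, 0.5, -0.1]
finger_gap: 0.59
gripper_force: 0.0
```

servo_tool([
  [0.6,[0,0,-0.01],[0,0,0]],
  [0.6,[0,0,-0.03],[0,0,0]],
  [0.6,[0,0,-0.06],[0,0,0]],
  [0.6,[0,0,-0.1],[0,0,0]],
  [0.6,[0,0,-0.14],[0,0,0]],
  [0.6,[0,0,-0.18],[0,0,0]],
  [0.6,[0,0,-0.2],[0,0,0]],
  [0.6,[0,0,-0.2],[0,0,0]],
])

```text
time_s: 28.08
tcp_pos: [0.4697, -0.3065, 0.2302]
ee_rot: [3.129, -0.001, 0.953]
contact_force: [0.1, 0.3, 0.2]
finger_gap: 0.599
gripper_force: 0.0
```

```bash
python3 - <<'E'
from h import *
st(); s=imaging.grab_frame("scene")["img"]; w=imaging.grab_frame("wrist")["img"]
a=cv2.resize(s[160:300,180:380],(400,280),interpolation=2); b=cv2.resize(w,(400,300))[:280]
cv2.imwrite("pics/end.png",np.hstack([a,b]))
E
```

```text
t 28.08 tcp [ 0.4697 -0.3065  0.2302] rpy [ 3.1287e+00 -1.1000e-03  9.5260e-01] j7 -0.062 F [0.1 0.3 0.2] T [-0.056 -0.078 -0.042] gap 0.599 gf 0.0
```

View pics/end.png

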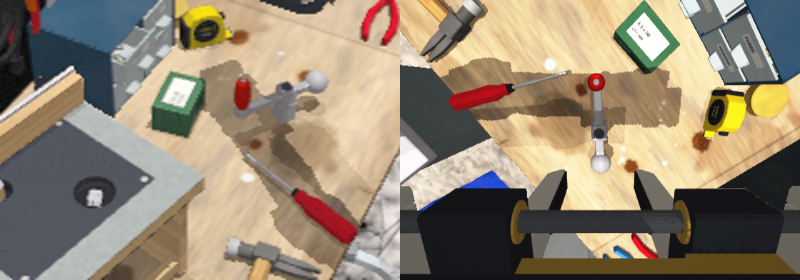

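The crank stands upright on the bench (hub at (283,95) in the left panel). The recess is clear and the bystanders haven't moved, so I'm handing in.

```bash
python3 -c "
from h import *
print(env.hand_in())"
```

```text
the job is handed in; nothing more can be done
None
```

The crank was fitted fully onto the drive and wound clockwise about 1.07 turns to the stop (torque peaked at about 1.1 N·m, then I eased it off), then lifted off and stood upright on the bench right of the table; handed in at about 28 s, verdict not shown.

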